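# Prime the hand lubricator and hold its lid open for topping up

### The job

Prime the lubricator: with its lid still shut, give the hand lever at least three full strokes, each one down to the stop and right back up to rest. Then, with the lever left at rest, lift the self-closing tank lid by its handle to 60 degrees and keep holding it there with the fingers so that I can top up the oil; finish while still holding it, do not let go. Leave the other things on the bench where they are.

Things in the scene. Friction and masses are not known exactly. Their poses are not given: they have to be found in the camera images.
- lubricator: Hand oil lubricator bolted to the bench (250 x 360 mm base plate): grey steel tank 170 (x) x 200 (y) x 112 mm under a hinged grey lid; aluminium pump, hand lever and round gauge on its right. Fixed; place and yaw vary. Origin on the bench under the tank's centre; x points from its front (lid handle, lever grip, sight glass) to its rear (lid hinge), y to its left, z up.
- lever (a joint): Angle of the pump's hand lever, rad: 0 = up at rest (rising 29 degrees from the pivot to the front), 0.72 = down at the stop (12 degrees below level). It turns about the lubricator's y axis. A spring returns it to 0 in about half a second when let go; pressing the grip takes about 3 N at the top, 8 N at the bottom, plus 2 N per rad/s.
- lever_grip (a point): Centre of the lever's black rubber grip: a round bar 30 mm thick, 110 mm long, in line with the lever and pointing to the front. The point is on the grip's axis, 250 mm from lever_pivot, about 285 mm above the bench at rest and 110 mm when down; the grip ends 55 mm further out. It can be pushed down from above.
- lever_pivot (a point): Pivot pin of the lever, fixed: 60 mm behind and 165 mm to the right of the tank's centre, 165 mm above the bench.
- lid (a joint): Opening angle of the tank's lid, rad: 0 = shut and level, 1.047 = 60 degrees, stop at 1.75; the front edge goes up. A hinge spring and its weight (about 0.45 kg) always shut it: it needs about 2.5 to 4 N across the handle's arc at any angle and never stays open by itself.
- lid_handle (a point): Centre of the lid's T handle: dark steel round bar, 44 mm long along the lubricator's y, 16 mm thick, on a neck 18 mm wide, 32 mm before the lid's front edge. Its axis is 214 mm from the hinge axis, level with it when shut, 125 mm above the bench; free space beside and below. Pinch it from above across its two ends, so that the lid pivots between the pads, or lift from beneath.
- lid_hinge (a point): Middle of the lid's hinge axis, fixed, along the lubricator's y, at the tank's rear top edge: 88 mm behind the tank's centre, 124 mm above the bench.
- valve_block: Bystander: machined aluminium valve block 60 x 90 x 40 mm with a brass plug and a steel cartridge on top, 66 mm high in all, lying in front of the tank. Origin under its centre.
- spanner: Bystander: steel open-end spanner, 170 mm long, flat on the bench below the lever. Origin under its middle.
- oil_can: Bystander: steel oil can with conical top, wire handle and thin bent spout, 76 mm across, 180 mm high. Origin under its centre.
- tape_roll: Bystander: roll of black tape, 100 mm across, 25 mm high. Origin under its centre.
- fittings_bin: Bystander: white plastic bin with brass fittings, 100 x 150 x 55 mm. Origin under its centre.
- end_flange: Bystander: turned steel end flange, 60 mm across and 62 mm high, standing. Origin under its centre.
- screwdriver: Bystander: screwdriver, 190 mm long, lying. Origin under its middle.

How it is judged (in metres and radians):
On the way, in this order (a step that is already met when the one before it is completed fails the run):
1. first stroke: lever down to its stop (within about 4 degrees) (value of joint lever above 0.65 rad), for 0.05 s.
2. first stroke: lever back up to its rest (within about 4 degrees) (value of joint lever below 0.07 rad), for 0.05 s.
3. second stroke: lever down to its stop (within about 4 degrees) (value of joint lever above 0.65 rad), for 0.05 s.
4. second stroke: lever back up to its rest (within about 4 degrees) (value of joint lever below 0.07 rad), for 0.05 s.
5. third stroke: lever down to its stop (within about 4 degrees) (value of joint lever above 0.65 rad), for 0.05 s.
6. third stroke: lever back up to its rest (within about 4 degrees) (value of joint lever below 0.07 rad), for 0.05 s.
At the end, for the whole second after the job is handed in: After three full strokes the lever is up at rest (within 4 degrees); the lid stands still at 60 degrees, give or take 6, carried by the robot's fingers (at least 1 N) with no other loose thing touching it, through the last second (value of joint lid between 0.942 and 1.152 rad and velocity of joint lid between -0.1 and 0.1 rad/s and contact force between lid and the fingers above 1 N and value of joint lever below 0.07 rad and contact force between lid and valve_block below 0.1 N and contact force between lid and spanner below 0.1 N and contact force between lid and oil_can below 0.1 N and contact force between lid and tape_roll below 0.1 N and contact force between lid and fittings_bin below 0.1 N and contact force between lid and end_flange below 0.1 N and contact force between lid and screwdriver below 0.1 N); the arm keeps its last pose, push and grip.
It fails at once if lever worked while the lid is open (value of joint each of lever, lid above 0.25 rad).
It fails at once if one of the other things on the bench moved more than 20 mm (distance of any of valve_block, spanner, oil_can, tape_roll, fittings_bin, end_flange, screwdriver from where it was at the start of the episode above 0.02 m).
It also fails if it takes over 72 s, if anything falls off the work surface, if the arm or the gripper's body presses on something with over 40 N, if the wrist force passes 120 N, or if a joint passes its speed limit or range.

### The arm

A 6-joint arm with a two-finger parallel gripper is mounted at the origin on the work surface. World frame = base frame: x ahead of the robot, y to its left, z up, the work surface at z = 0. Lengths are in m, angles in degrees, forces in N, time in s.
With the tool pointing down it reaches from about 0.25 to 0.725 m from the base axis. Payload 9.7 kg.
Tool frame: the origin (TCP) lies midway between the tips of the shut fingers; the grasp point (between the pads) lies 19 mm behind it; z points along the fingers, y is the line along which they close (so a half turn about z gives the same grasp; the last joint's range is limited). The gripper opens to 85 mm and grips with 20 to 120 N. Pads are 22 mm wide; open, the fingers measure 114 mm over their backs; the gripper's body (76 mm by 85 mm) begins 54 mm behind the grasp point. The pads swing forward as they close: fully open they stand 13 mm farther back than shut.
Start: joints at [64.802, 4.979, 10.078, 95.1, 0, 90], TCP at [0.234, 0.498, 0.231] pointing down, gripper open.
Joint ranges: [-179.16, 179.16], [-48.56, 103.87], [-65.8, 70.77], [-126.05, 130.52], [-82.76, 87.17], [-180, 180]. Speed limits (degrees/s): [127.2, 127.2, 147.25, 180, 180, 180].

### API

Orientations are given as [roll, pitch, yaw] about the fixed x, y, z axes, in that order (R = Rz(yaw) Ry(pitch) Rx(roll)).
In Python, from workcell import * gives the robot as it stands.
- The arm moves only by the tool servo_tool, never from a script. Its argument "moves" is a list of rows, each a list of 4 numbers: the shift along the world's x, y, z in cm, then the turn about the world's z in rad. A call has 1 to 20 rows; each row is the pose to reach, as a shift and turn from the pose commanded when the call began; what a row does not reach only later rows make up. A row lasts 1/12 s, in which the tool goes at most 41.7 mm and 7.16 degrees, less where a joint would pass 70% of its speed; a pose out of reach is approached as far as the arm can. A call with a gripper value outside its range is refused whole. "claw" is the closure, from 0 (fully open) to 1 (shut), set as the call begins (left out, the last holds). The fingers move at their own pace and stop on an object; "force" is the grip in N (left out, the last holds). Time passes only in rows, so rows that repeat a pose let the fingers close. It gives the time, the measured TCP pose, the force, the opening and the grip force at its end, in the units of the state.
- get_obs(): the state, without advancing time (a new reading comes with each control period).
- camera(name): name is "side" or "top"; returns the picture (420x560x3 uint8, red, green, blue); there is no depth.
- get_calibration(name): a dict with "fx", "fy", "cx", "cy" (pixels), "k1" (the pictures are not rectified: a ray, as slopes to the right and down, at radius r is drawn at 1 + k1 r^2 times it, then the intrinsics apply), "rvec" (rotation vector, rad) and "tvec" (3), from world to camera coordinates, as OpenCV has them. Camera axes: x right, y down, z forward; pixel columns grow to the right and rows downward; lengths in m; the calibration is good to about 2 mm. A picture is of the moment at which its call begins. get_calibration takes no time and is no camera call.
- job_done(): hands the job in; it is judged then, once.
The state is a dict: "time": time; "q": joint angles; "qd": joint speeds; "joint_efforts": joint torques, N m; "ee_pos": TCP position; "tcp_rot": TCP orientation; "wrist_force": force on the tool from outside, world axes, zero at the start; "torque": the same for the moment, N m; "opening": finger opening in m; "grasp_force": force on a finger pad.
Only numpy, scipy, OpenCV 4.12 (cv2) and the standard library are available. Lean on these libraries where they do the work, as an engineer would, in place of code of your own. Each camera call takes 0.05 s, during which the arm holds its last target. There are 200 camera calls.

## Working session

There is one attempt and no reset: what is moved stays moved. The work goes in short steps, Python scripts to look and compute and a tool call to move; the robot and the scene stay as the last step left them, time stands still between calls to the robot, and variables do not carry over. Pictures are saved under pics/ and viewed, at most 10 in all, crops included, and the job is handed in when it is done.

Besides the shell and the picture viewer there is one more tool, called after "Request:" as name(argument=value, ...), one argument or row to a line, values as JSON. servo_tool: Moves the arm, as the interface text tells. Its arguments: {"type":"object","properties":{"moves":{"type":"array","items":{"type":"array","items":{"type":"number"}}},"claw":{"type":"number"},"force":{"type":"number"}},"required":["moves"]}

```bash
mkdir -p pics; python3 - <<'E'
from workcell import *
import cv2
for n in("top","side"):
    cv2.imwrite(f"pics/{n}0.png",camera(n)[:,:,::-1]); print(n,get_calibration(n))
o=get_obs();print(o)
E
```

```text
top {'fx': 537.8463008097724, 'fy': 537.8463008097724, 'cx': 284.353190499629, 'cy': 211.3790137017047, 'k1': -0.016902146414991687, 'rvec': array([ 2.21569864, -2.1919193 ,  0.04720202]), 'tvec': array([-0.01599707,  0.53586389,  1.56124708])}
side {'fx': 391.09575407153204, 'fy': 391.09575407153204, 'cx': 283.5254975747681, 'cy': 209.60279531544316, 'k1': 0.0006917408040670116, 'rvec': array([ 2.29082173, -0.2003501 ,  0.06037998]), 'tvec': array([-0.54363017,  0.20789611,  1.05898844])}
{'time': 0.1, 'q': array([ 6.48011660e+01,  5.00827979e+00,  1.00406028e+01,  9.50993541e+01,
       -1.45526714e-03,  8.99990963e+01]), 'qd': array([ 0.00416892, -0.0253268 ,  0.13847033,  0.05226558, -0.02249049,
        0.0203448 ]), 'joint_efforts': array([ 1.41052158e-05, -5.21561050e+01,  4.65654874e+01,  1.60372647e-02,
       -2.22968890e-05, -2.34245664e-05]), 'ee_pos': array([0.23409242, 0.497481  , 0.23066519]), 'tcp_rot': array([-1.79932969e+02,  1.45420894e-03,  1.54802071e+02]), 'wrist_force': array([ 1.21555246, -0.4862502 , -0.45448741]), 'torque': array([ 0.03547642, -0.00871278,  0.00162122]), 'grasp_force': 0.0, 'opening': 0.0859887411720047}
```

View pics/top0.png

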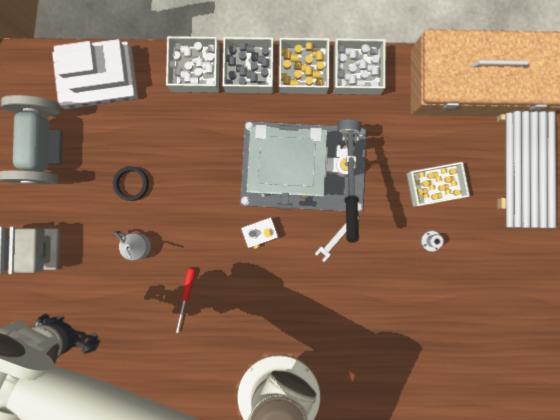

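View pics/side0.png

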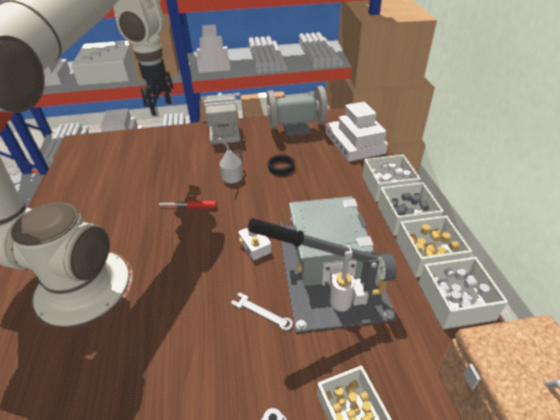

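The top view shows the tank lid at about (287,163) and the black grip from (352,198) to (352,242). In the side view the grip runs from (250,226) to (300,240), and the lever hides most of the lid handle. I'll zoom in on both.

```bash
cat > h.py <<'E'
import numpy as np,cv2
from workcell import *
def cal(n):
    c=get_calibration(n);K=np.array([[c['fx'],0,c['cx']],[0,c['fy'],c['cy']],[0,0,1]]);return K,np.array([c['k1'],0,0,0,0.]),cv2.Rodrigues(np.array(c['rvec']))[0],np.array(c['tvec'])
def ray(n,uv):
    K,d,R,t=cal(n);p=cv2.undistortPoints(np.array([[uv]],float),K,d)[0,0]
    v=R.T@np.array([p[0],p[1],1]);return -R.T@t,v/np.linalg.norm(v)
def onz(n,uv,z):
    o,v=ray(n,uv);return o+v*(z-o[2])/v[2]
def tri(a,b):
    o1,v1=ray("top",a);o2,v2=ray("side",b)
    s=np.linalg.lstsq(np.c_[v1,-v2],o2-o1,rcond=None)[0]
    p,q=o1+s[0]*v1,o2+s[1]*v2;return (p+q)/2,np.linalg.norm(p-q)
def proj(n,P):
    K,d,R,t=cal(n);return cv2.projectPoints(np.array(P,float).reshape(-1,3),cv2.Rodrigues(R)[0],t,K,d)[0][:,0]
E
python3 - <<'E'
from h import *
a=cv2.imread("pics/top0.png")[110:250,230:380];b=cv2.imread("pics/side0.png")[180:340,220:420]
z=lambda i,k:cv2.resize(i,None,fx=k,fy=k,interpolation=cv2.INTER_CUBIC)
cv2.imwrite("pics/tz.png",z(a,4));cv2.imwrite("pics/sz.png",z(b,3.7))
E
```

```text
(no output)
```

View pics/tz.png

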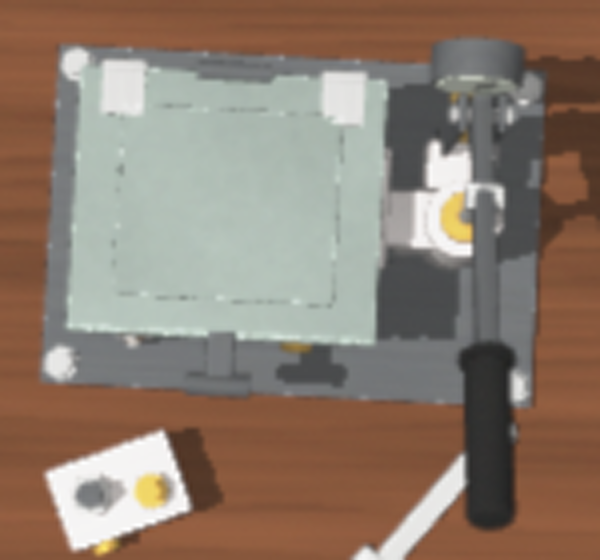

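View pics/sz.png

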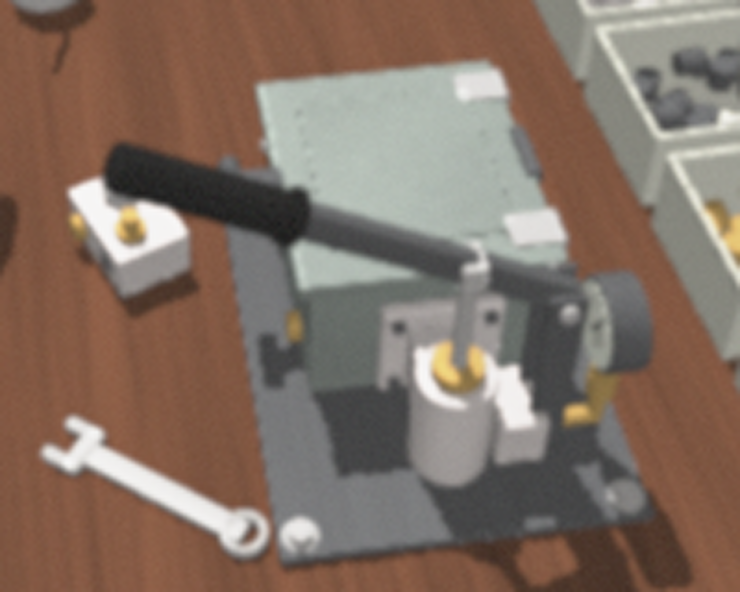

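The top zoom shows the handle bar at (219,382), which is (284.8,205.5) in the full picture, the grip end at (490,520) and its collar at (487,350). In the side zoom the handle's left end shows at (228,162), and the grip runs from (120,168) to (292,215). I'll triangulate these.

```bash
python3 - <<'E'
from h import *
np.set_printoptions(precision=4,suppress=True)
T=lambda x,y:(230+(x+.5)/4-.5,110+(y+.5)/4-.5); S=lambda x,y:(220+(x+.5)/3.7-.5,180+(y+.5)/3.7-.5)
P={}
for k,a,b in [("FL",(67,328),(258,85)),("RL",(80,68),(490,63)),("FR",(375,342),(297,288)),("handleL",(190,382),(228,164)),("gripend",(490,518),(120,168)),("gripcollar",(487,350),(292,215)),
 ("baseFR",(531,400),(282,562)),("baseFRb",(520,384),(300,535))]:
    P[k],e=tri(T(*a),S(*b));print(k,P[k],e)
RR=onz("top",T(387,82),P["FL"][2]);print("RR",RR)
h=onz("top",T(219,381),.125);print("handle",h)
hl,hr=[onz("top",T(*u),.125) for u in((188,382),(250,386))];print(hl,hr,np.linalg.norm(hl-hr))
x=np.mean([P["RL"]-P["FL"],RR-P["FR"]],0);y=np.mean([P["FL"]-P["FR"],P["RL"]-RR],0)
print("yaw x",np.degrees(np.arctan2(x[1],x[0])),"yaw y",np.degrees(np.arctan2(-y[0],y[1])),np.linalg.norm(x),np.linalg.norm(y))
c=np.mean([P["FL"],P["RL"],P["FR"],RR],0);print("lid centre",c)
b=[onz("top",T(*u),.006) for u in((62,46),(546,70),(531,404),(42,382))];print("base",np.array(b),np.linalg.norm(b[0]-b[3]),np.linalg.norm(b[0]-b[1]),np.mean(b,0))
g=P["gripcollar"]-P["gripend"];print("lever dir",np.degrees(np.arctan2(g[1],g[0])),np.degrees(np.arctan2(g[2],np.hypot(*g[:2]))),np.linalg.norm(g))
# bystanders
for n,u,z in(("valve",(260,233),.04),("can",(134,246),.1),("spanner",(335,240),.0)):print(n,onz("top",u,z))
E
```

```text
FL [0.5852 0.0937 0.1249] 0.0022445749166154555
RL [0.765  0.0868 0.1238] 0.006015735165201551
FR [ 0.576  -0.1149  0.1268] 0.0014264998324979453
handleL [0.5489 0.0099 0.1267] 0.0012736452755563643
gripend [ 0.4633 -0.1701  0.3086] 0.005573005853501591
gripcollar [ 0.5616 -0.1739  0.2582] 0.003528402924063196
baseFR [ 0.5427 -0.239   0.0056] 0.002281624644228269
baseFRb [ 0.5551 -0.2292  0.0181] 0.00042578905318371046
RR [ 0.7546 -0.122   0.1249]
handle [ 0.5492 -0.0096  0.125 ]
[0.5483 0.0114 0.125 ] [ 0.546  -0.0307  0.125 ] 0.04209350838909072
yaw x -2.2249034658331306 yaw y -2.6851497579696435 0.17931909526372886 0.20896681294102354
lid centre [ 0.6702 -0.0141  0.1251]
base [[ 0.8014  0.1084  0.006 ]
 [ 0.7877 -0.249   0.006 ]
 [ 0.5409 -0.2391  0.006 ]
 [ 0.5531  0.1196  0.006 ]] 0.24852309028546046 0.357603100746348 [ 0.6708 -0.065   0.006 ]
lever dir -2.2049690814010154 -27.127645986754096 0.11052664914100593
valve [0.4722 0.0589 0.04  ]
can [0.4328 0.4024 0.1   ]
spanner [ 0.4539 -0.1599  0.    ]
```

Everything agrees with the text. The yaw is about -2.4°, the handle is at (0.548, -0.010, 0.125) and the grip centre is at (0.5085, -0.173, 0.286). I'll lift, move toward the grip and check joint 6 before turning further.

Request:
servo_tool(
  moves=[
    [0,0,4],
    [0,0,8],
    [0,0,12],
    [1.5,-3.5,13],
    [3,-7,13],
    [4.5,-10.5,13],
    [6,-14,13],
    [7.5,-17.5,13],
    [9,-21,13],
    [10.5,-24.5,13,0.1],
    [12,-28,13,0.1],
    [13.5,-31.5,13,0.2],
    [15,-35,13,0.3],
    [15,-35,13,0.3],
  ],
  claw=1,
)

```text
validation failed for argument at $.mo...
```

Request:
servo_tool(
  moves=[
    [0,0,4,0],
    [0,0,8,0],
    [0,0,12,0],
    [1.5,-3.5,13,0],
    [3,-7,13,0],
    [4.5,-10.5,13,0],
    [6,-14,13,0],
    [7.5,-17.5,13,0],
    [9,-21,13,0],
    [10.5,-24.5,13,0.1],
    [12,-28,13,0.1],
    [13.5,-31.5,13,0.2],
    [15,-35,13,0.3],
    [15,-35,13,0.3],
  ],
  claw=1,
)

```text
time: 1.27
ee_pos: [0.3855, 0.1435, 0.3611]
tcp_rot: [-179.9, 0.0, 172.2]
wrist_force: [-0.2, 0.5, 0.2]
opening: 0.0002
grasp_force: 0.0
```

```bash
python3 -c "
from workcell import *
o=get_obs();print(o['q'],o['ee_pos'],o['tcp_rot'],o['wrist_force'],o['opening'])"
```

```text
[ 2.04731452e+01 -8.50912222e+00  1.19245324e+01  1.10445149e+02
 -7.38023307e-02  2.82752784e+01] [0.38545407 0.14351763 0.36112917] [-1.79929559e+02  2.48376893e-02  1.72197889e+02] [-0.18521917  0.54524913  0.19475745] 0.00022568235268170873
```

Joint 6 has room (28°). Next I'll go over the grip and approach it.

Request:
servo_tool(
  moves=[
    [1.2,-3.2,0,0],
    [2.4,-6.4,0,0.05],
    [3.6,-9.6,0,0.1],
    [4.8,-12.8,0,0.1],
    [6,-16,0,0.1],
    [7.2,-19.2,0,0.1],
    [8.4,-22.4,0,0.1],
    [9.6,-25.6,0,0.1],
    [10.8,-28.8,0,0.1],
    [12.1,-32,0,0.1],
    [12.1,-32,0,0.1],
    [12.1,-32,-2,0.1],
    [12.1,-32,-3.5,0.1],
    [12.1,-32,-3.5,0.1],
    [12.1,-32,-3.5,0.1],
  ],
)

```text
time: 2.52
ee_pos: [0.5048, -0.1718, 0.3259]
tcp_rot: [180.0, -0.1, 177.7]
wrist_force: [-0.7, 0.5, 1.1]
opening: -0.0001
grasp_force: 0.0
```

```bash
python3 - <<'E'
from h import *
a=camera("top")[120:270,270:420,::-1];b=camera("side")[170:320,200:400,::-1]
z=lambda i,k:cv2.resize(i,None,fx=k,fy=k,interpolation=cv2.INTER_CUBIC)
cv2.imwrite("pics/p1.png",np.hstack([z(a,2.25),z(b,2.25)]))
o=get_obs();print(o['ee_pos'],o['tcp_rot'],o['wrist_force'])
E
```

```text
[ 0.50521134 -0.17189473  0.32732917] [-1.79990837e+02  5.31931971e-02  1.77733707e+02] [-0.23094229  0.22987281  0.59178712]
```

View pics/p1.png

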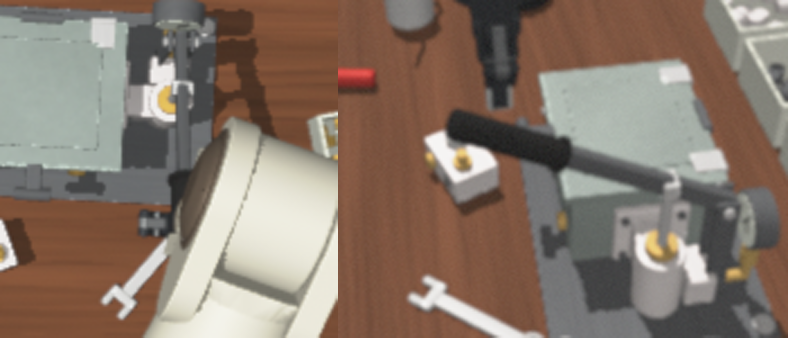

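The fingertip shows at combined (498,105), which is side pixel (271,217), directly above the grip at about (505,140). I'll take the first stroke down in stages along the arc, reading the force.

Request:
servo_tool(
  moves=[
    [0,0,-1.5,0],
    [-0.3,0,-3,0],
    [-0.6,0,-4.5,0],
    [-1,0,-6.5,0],
    [-1.4,0,-8.5,0],
    [-1.4,0,-8.5,0],
    [-1.4,0,-8.5,0],
  ],
)

```text
time: 3.2
ee_pos: [0.4915, -0.1721, 0.2426]
tcp_rot: [-180.0, 0.1, 177.7]
wrist_force: [1.1, 0.4, 4.8]
opening: -0.0001
grasp_force: 1.9
```

```bash
python3 - <<'E'
from h import *
print(proj("side",[.505,-.172,.327]))
b=camera("side")[170:320,200:400,::-1]
cv2.imwrite("pics/p2.png",cv2.resize(b,None,fx=3,fy=3,interpolation=cv2.INTER_CUBIC))
o=get_obs();print(o['ee_pos'],o['tcp_rot'],o['wrist_force'])
E
```

```text
[[271.14279597 216.34014745]]
[ 0.49174828 -0.17219672  0.24331426] [-1.79978982e+02  1.39141083e-01  1.77730152e+02] [0.66218933 1.15671736 4.49800894]
```

View pics/p2.png

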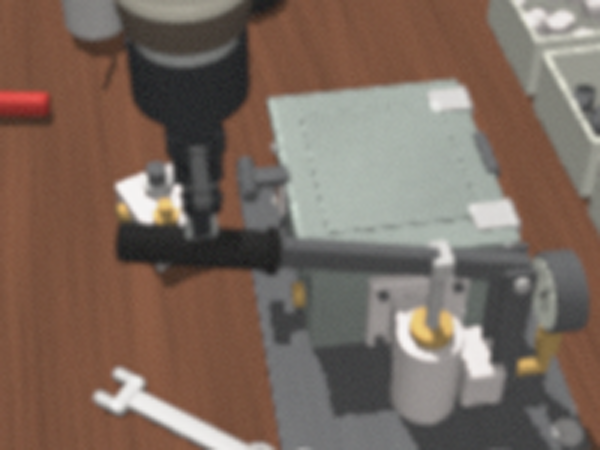

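The fingers sit centrally on the grip with the lever part-way down at 4.8 N. I'll push to the stop.

Request:
servo_tool(
  moves=[
    [-0.3,0,-2,0],
    [-0.5,0,-4,0],
    [-0.7,0,-6,0],
    [-0.9,0,-8,0],
    [-1,0,-10,0],
    [-1,0,-10.8,0],
    [-1,0,-11.2,0],
    [-1,0,-11.2,0],
    [-1,0,-11.2,0],
  ],
)

```text
time: 4.0
ee_pos: [0.4826, -0.1726, 0.1319]
tcp_rot: [-180.0, 0.2, 177.7]
wrist_force: [-0.1, 0.6, 7.5]
opening: 0.0003
grasp_force: 3.7
```

```bash
python3 - <<'E'
from h import *
b=camera("side")[170:320,200:400,::-1]
cv2.imwrite("pics/p3.png",cv2.resize(b,None,fx=3,fy=3,interpolation=cv2.INTER_CUBIC))
o=get_obs();print(o['ee_pos'],o['tcp_rot'],o['wrist_force'])
for th in (0.6,.65,.7,.72):
    a=np.radians(29)-th; P=np.array([.727-.305*np.cos(a)*.999,-.1825+.305*np.cos(a)*.042,.165+.305*np.sin(a)]);u=proj("side",P)[0];print(th,(u-[200,170])*3)
E
```

```text
[ 0.4825571  -0.17255622  0.13202151] [-1.79955607e+02  1.79141553e-01  1.77734502e+02] [-0.84968973  0.34439506  7.40882152]
0.6 [117.39992243 335.5105702 ]
0.65 [121.67607752 347.56408569]
0.7 [126.81713587 359.1505661 ]
0.72 [129.10655408 363.6516413 ]
```

View pics/p3.png

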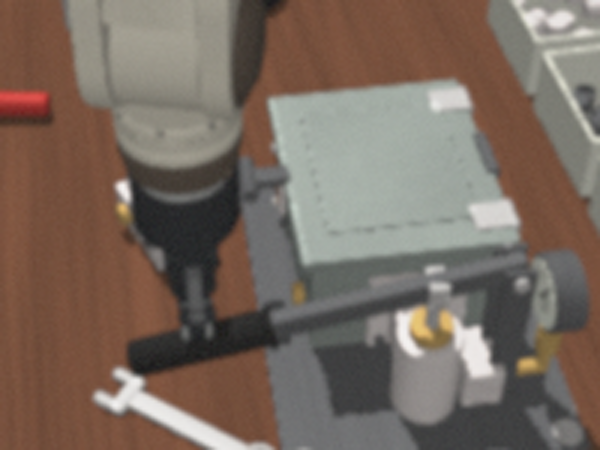

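The grip end centre is at about (133,357), so the lever is at roughly 0.70 rad, with 7.5 N of spring force. I'll press a little further to confirm the stop, then return.

Request:
servo_tool(
  moves=[
    [0,0,-0.3,0],
    [0,0,-0.6,0],
    [0,0,-0.6,0],
    [0,0,-0.6,0],
  ],
)

```text
time: 4.38
ee_pos: [0.4832, -0.1726, 0.1267]
tcp_rot: [-179.9, 0.3, 177.7]
wrist_force: [-0.0, 1.1, 8.1]
opening: -0.0001
grasp_force: 4.2
```

Request:
servo_tool(
  moves=[
    [0,0,-0.3,0],
    [0,0,-0.6,0],
    [0,0,-0.9,0],
    [0,0,-0.9,0],
    [0,0,-0.9,0],
  ],
)

```text
time: 4.8
ee_pos: [0.484, -0.1727, 0.1237]
tcp_rot: [-179.9, 0.6, 177.7]
wrist_force: [-14.3, 7.5, 50.5]
opening: 0.0002
grasp_force: 27.0
```

The force jumped to 50 N at TCP z ≈ 0.124, so the stop is confirmed. Back up to rest now.

Request:
servo_tool(
  moves=[
    [0,0,1.5,0],
    [0.2,0,4,0],
    [0.5,0,6.5,0],
    [0.8,0,9,0],
    [1.1,0,11.5,0],
    [1.4,0,14,0],
    [1.7,0,16.5,0],
    [2,0,19,0],
    [2.4,0,21.5,0],
    [2.4,0,22.5,0],
    [2.4,0,22.5,0],
    [2.4,0,22.5,0],
    [2.4,0,22.5,0],
    [2.4,0,22.5,0],
    [2.4,0,22.5,0],
  ],
)

```text
time: 6.05
ee_pos: [0.5049, -0.1722, 0.3385]
tcp_rot: [180.0, -0.1, 177.7]
wrist_force: [-1.1, -0.3, -0.6]
opening: 0.0002
grasp_force: 0.0
```

Request:
servo_tool(
  moves=[
    [0,0,-2,0],
    [-0.3,0,-4,0],
    [-0.6,0,-6,0],
    [-0.9,0,-8,0],
    [-1.2,0,-10,0],
    [-1.5,0,-12,0],
    [-1.8,0,-14,0],
    [-2,0,-16,0],
    [-2.2,0,-18,0],
    [-2.4,0,-20,0],
    [-2.4,0,-21.2,0],
    [-2.4,0,-21.8,0],
    [-2.4,0,-21.8,0],
    [-2.4,0,-21.8,0],
    [-2.4,0,-21.8,0],
  ],
)

```text
time: 7.3
ee_pos: [0.4817, -0.1724, 0.1249]
tcp_rot: [-179.9, 0.3, 177.7]
wrist_force: [-6.2, 2.2, 27.0]
opening: -0.0001
grasp_force: 14.0
```

Request:
servo_tool(
  moves=[
    [0,0,1.5,0],
    [0.2,0,4,0],
    [0.5,0,6.5,0],
    [0.8,0,9,0],
    [1.1,0,11.5,0],
    [1.4,0,14,0],
    [1.7,0,16.5,0],
    [2,0,19,0],
    [2.4,0,21.8,0],
    [2.4,0,21.8,0],
    [2.4,0,21.8,0],
    [2.4,0,21.8,0],
    [2.4,0,21.8,0],
    [2.4,0,21.8,0],
    [2.4,0,21.8,0],
  ],
)

```text
time: 8.55
ee_pos: [0.5048, -0.1723, 0.3385]
tcp_rot: [180.0, -0.1, 177.7]
wrist_force: [0.1, -0.8, 0.3]
opening: 0.0004
grasp_force: 0.0
```

Request:
servo_tool(
  moves=[
    [0,0,-2,0],
    [-0.3,0,-4,0],
    [-0.6,0,-6,0],
    [-0.9,0,-8,0],
    [-1.2,0,-10,0],
    [-1.5,0,-12,0],
    [-1.8,0,-14,0],
    [-2,0,-16,0],
    [-2.2,0,-18,0],
    [-2.4,0,-20,0],
    [-2.4,0,-21.2,0],
    [-2.4,0,-21.8,0],
    [-2.4,0,-21.8,0],
    [-2.4,0,-21.8,0],
    [-2.4,0,-21.8,0],
  ],
)

```text
time: 9.8
ee_pos: [0.4818, -0.1724, 0.1249]
tcp_rot: [-179.9, 0.3, 177.7]
wrist_force: [-6.0, 3.0, 26.9]
opening: 0.0
grasp_force: 13.8
```

Request:
servo_tool(
  moves=[
    [0,0,1.5,0],
    [0.2,0,4,0],
    [0.5,0,6.5,0],
    [0.8,0,9,0],
    [1.1,0,11.5,0],
    [1.4,0,14,0],
    [1.7,0,16.5,0],
    [2,0,19,0],
    [2.4,0,21.8,0],
    [2.4,0,21.8,0],
    [2.4,0,21.8,0],
    [2.4,0,21.8,0],
    [2.4,0,21.8,0],
    [2.4,0,21.8,0],
    [2.4,0,21.8,0],
  ],
)

```text
time: 11.05
ee_pos: [0.5048, -0.1723, 0.3385]
tcp_rot: [180.0, -0.1, 177.7]
wrist_force: [0.9, 0.2, 0.2]
opening: -0.0
grasp_force: 0.0
```

Every bottom reading showed the stop (27–50 N) and every top reading showed the fingers clear of the grip. Next I'll refine the handle position from two views and check that the lever is at rest.

```bash
python3 - <<'E'
from h import *
np.set_printoptions(precision=4,suppress=True)
T=lambda x,y:(230+(x+.5)/4-.5,110+(y+.5)/4-.5); S=lambda x,y:(200+(x+.5)/3-.5,170+(y+.5)/3-.5)
print(tri(T(219,382),S(248,178)))
for n in ("p2","p3"):
    g=cv2.imread(f"pics/{n}.png")[140:210,235:295];print(n,[int(v) for v in g[:,:,1].mean(1)[::7]])
b=camera("side")[170:320,200:400,::-1]
cv2.imwrite("pics/p4.png",cv2.resize(b,None,fx=3,fy=3,interpolation=cv2.INTER_CUBIC))
# grip end predicted at rest
a=np.radians(29);print((proj("side",[.727-.305*np.cos(a),-.1825+.011,.165+.305*np.sin(a)])[0]-[200,170])*3)
E
```

```text
(array([ 0.5488, -0.0097,  0.1269]), np.float64(0.0007660258204897336))
p2 [120, 121, 116, 113, 115, 116, 100, 110, 111, 119]
p3 [115, 115, 110, 107, 109, 108, 94, 103, 104, 111]
[147.0901 162.8603]
```

View pics/p4.png

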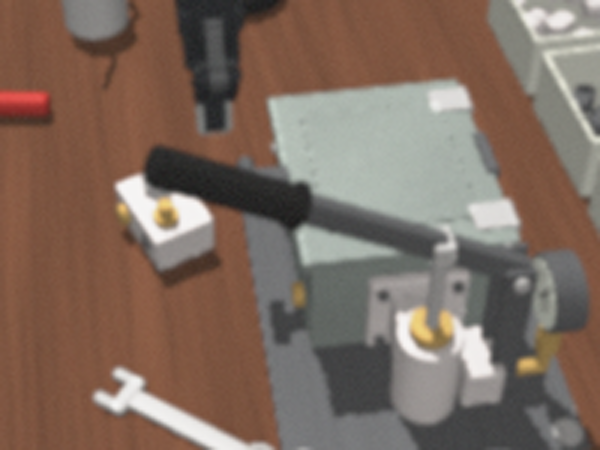

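The lever is up at rest, with the grip end at (158,165) as predicted. The handle is at (0.549, -0.010, 0.126). I'll open the fingers and move above it.

Request:
servo_tool(
  moves=[
    [0.5,2.5,0.5,0],
    [1.2,5.5,0.5,0],
    [1.9,8.5,0.5,0],
    [2.6,11.5,0.5,0],
    [3.6,14.5,0,0],
    [4.4,16.2,0,0],
    [4.4,16.2,-4,0],
    [4.4,16.2,-8,0],
    [4.4,16.2,-12,0],
    [4.4,16.2,-16,0],
    [4.4,16.2,-16,0],
    [4.4,16.2,-16,0],
  ],
  claw=0,
  force=40,
)

```text
time: 12.1
ee_pos: [0.5478, -0.0103, 0.1781]
tcp_rot: [-180.0, -0.2, 177.7]
wrist_force: [0.9, -1.1, 1.6]
opening: 0.0849
grasp_force: 0.0
```

Request:
servo_tool(
  moves=[
    [0,0,-2,0],
    [0,0,-4,0],
    [0,0,-6,0],
    [0,0,-7.6,0],
    [0,0,-7.6,0],
    [0,0,-7.6,0],
    [0,0,-7.6,0],
  ],
)

```text
time: 12.68
ee_pos: [0.5508, -0.0104, 0.1067]
tcp_rot: [180.0, 0.2, 177.7]
wrist_force: [-0.3, 0.7, -0.3]
opening: 0.0853
grasp_force: 0.0
```

```bash
python3 - <<'E'
from h import *
b=camera("side")[170:320,200:400,::-1]
cv2.imwrite("pics/p5.png",cv2.resize(b,None,fx=3,fy=3,interpolation=cv2.INTER_CUBIC))
E
```

```text
(no output)
```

View pics/p5.png

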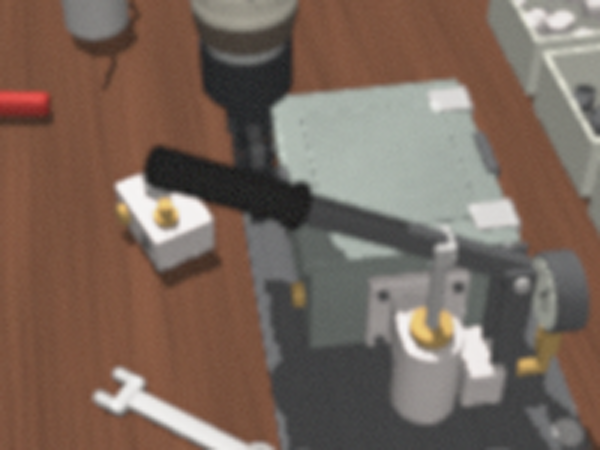

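The fingers straddle the handle at about (265,165), partly hidden by the grip. Closing now.

Request:
servo_tool(
  moves=[
    [0,0,0,0],
    [0,0,0,0],
    [0,0,0,0],
    [0,0,0,0],
    [0,0,0,0],
    [0,0,0,0],
    [0,0,0,0],
    [0,0,0,0],
  ],
  claw=1,
  force=50,
)

```text
time: 13.4
ee_pos: [0.5495, -0.0089, 0.104]
tcp_rot: [179.8, 0.1, 177.8]
wrist_force: [-0.2, 8.5, 3.4]
opening: 0.0433
grasp_force: 52.7
```

The grip holds at 43.3 mm (bar 44 mm) and 53 N. I'll lift to 20° along the arc and check forces.

Request:
servo_tool(
  moves=[
    [0,0.1,1,0],
    [0.1,0.1,1.9,0],
    [0.2,0.1,2.8,0],
    [0.3,0.1,3.7,0],
    [0.5,0.1,4.6,0],
    [0.7,0.1,5.5,0],
    [1,0.1,6.4,0],
    [1.3,0.1,7.3,0],
    [1.3,0.1,7.3,0],
  ],
)

```text
time: 14.15
ee_pos: [0.5624, -0.0094, 0.1777]
tcp_rot: [180.0, 0.0, 177.7]
wrist_force: [-1.0, 1.5, -5.9]
opening: 0.0427
grasp_force: 52.0
```

Request:
servo_tool(
  moves=[
    [0.3,0,0.9,0],
    [0.7,0,1.7,0],
    [1.1,-0.05,2.6,0],
    [1.6,-0.05,3.4,0],
    [2.1,-0.1,4.2,0],
    [2.6,-0.1,5,0],
    [3.1,-0.1,5.8,0],
    [3.7,-0.15,6.5,0],
    [4.3,-0.2,7.2,0],
    [5,-0.2,7.8,0],
    [5.6,-0.25,8.5,0],
    [6.3,-0.25,9.1,0],
    [7.1,-0.3,9.7,0],
    [7.8,-0.3,10.2,0],
    [8.6,-0.35,10.7,0],
    [9.4,-0.4,11.2,0],
    [9.4,-0.4,11.2,0],
    [9.4,-0.4,11.2,0],
    [9.4,-0.4,11.2,0],
    [9.4,-0.4,11.2,0],
  ],
)

```text
time: 15.82
ee_pos: [0.6552, -0.0131, 0.2879]
tcp_rot: [180.0, -0.1, 177.7]
wrist_force: [-3.2, 2.8, -4.0]
opening: 0.0429
grasp_force: 52.4
```

```bash
python3 - <<'E'
from h import *
a=camera("top")[80:230,220:400,::-1];b=camera("side")[110:290,200:400,::-1]
cv2.imwrite("pics/p6.png",cv2.resize(b,None,fx=3,fy=3,interpolation=cv2.INTER_CUBIC))
o=get_obs();print(o['ee_pos'],o['tcp_rot'],o['wrist_force'],o['grasp_force'],o['opening'])
# predicted lid front-right/left corners at several angles (lid plane 1 mm above hinge)
c,s=np.cos(np.radians(-2.4)),np.sin(np.radians(-2.4));ex=np.array([c,s,0]);ey=np.array([-s,c,0])
H=np.array([.762,-.0185,.124])
for th in (50,55,60,65,70):
    t=np.radians(th);F=H-.182*np.cos(t)*ex+np.array([0,0,.182*np.sin(t)])
    print(th,((proj("side",[F+.104*ey,F-.104*ey])-[200,110])*3).round())
E
```

```text
[ 0.65529221 -0.01310746  0.28789748] [ 1.79983984e+02 -1.06486914e-01  1.77730173e+02] [-4.62530033  3.36998342 -2.48399488] 52.37270951271057 0.042570560145828835
50 [[338. 151.]
 [389. 310.]]
55 [[353. 140.]
 [406. 298.]]
60 [[369. 130.]
 [425. 288.]]
65 [[385. 122.]
 [445. 278.]]
70 [[403. 114.]
 [465. 270.]]
```

View pics/p6.png

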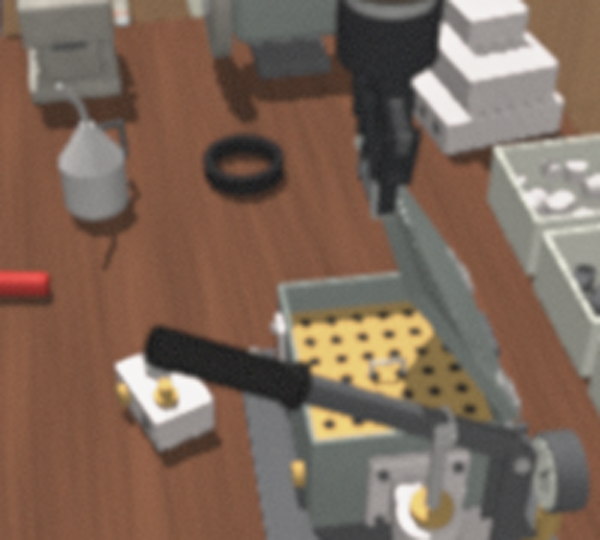

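The lid stands open with its near front corner at about (430,300); the prediction for 60° is (425,288). The TCP arc gives 59–60°. The lever is at rest and the grip holds at 52 N. I'll let it settle, check and hand in.

Request:
servo_tool(
  moves=[
    [0,0,0.1,0],
    [0,0,0.1,0],
    [0,0,0.1,0],
    [0,0,0.1,0],
    [0,0,0.1,0],
    [0,0,0.1,0],
    [0,0,0.1,0],
    [0,0,0.1,0],
  ],
)

```text
time: 16.58
ee_pos: [0.6564, -0.0132, 0.2887]
tcp_rot: [180.0, -0.0, 177.7]
wrist_force: [1.9, 4.7, -13.3]
opening: 0.0431
grasp_force: 52.5
```

```bash
python3 -c "
from workcell import *
o=get_obs();print(o['ee_pos'],o['wrist_force'],o['grasp_force'],abs(o['qd']).max())
if o['grasp_force']>30 and abs(o['ee_pos'][2]-.288)<.006: print(job_done())"
```

```text
[ 0.65638001 -0.0132026   0.28866448] [  1.89708006   4.74065072 -13.29547909] 52.48895466327667 0.08771878419830982
the job is handed in; nothing more can be done
None
```

I gave the lever three full strokes to the stop and back to rest with the lid shut. The lid is now held at about 60° by the fingers (52 N grip) with the lever at rest, and the job is handed in; no verdict came back.

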